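# Unload the module tester

## Robot

A 6-joint arm with a two-finger parallel gripper is mounted at the origin on the work surface. World frame = base frame: x ahead of the robot, y to its left, z up, the work surface at z = 0. Lengths are in m, angles in rad, forces in N, time in s.
With the tool pointing down it reaches from about 0.2 to 0.875 m from the base axis. Payload 3.4 kg.
Tool frame: the origin (TCP) lies on the centre line of the jaws, within the pads' length; the fingertips stand 11 mm ahead of it and the grasp point (between the pads) lies 8 mm behind it (env.tips_ahead is the distance from the TCP to the fingertips, in m); y points along the fingers, x is the direction in which the jaws open and shut, and the axes are right-handed (so a half turn about y gives the same grasp; the last joint's range is limited). The gripper opens to 94 mm and grips with 3 to 60 N. Pads are 16 mm wide; open, the fingers measure 119 mm over their backs; the gripper's body (75 mm by 177 mm) begins 78 mm behind the grasp point.
Start: joints at [-1.382, 0.276, 1.505, -0, 1.361, -0.121], TCP at [0.175, -0.548, 0.216] pointing down, gripper open.
Joint ranges: [-2.89, 2.89], [-0.75, 2.08], [0.22, 2.7], [-1.18, 4.32], [0.11, 2.71], [-2.7, 2.7]. Speed limits (rad/s): [2.57, 2.57, 3.14, 3.14, 3.14, 3.14].

## Interface

Orientations are given as a rotation vector (axis times angle).
In Python, from plant import env, vision gives the robot as it stands.
- The arm moves only by the shell command python3 -m inch 'ROWS'. ROWS is JSON, a list of rows, each a list of 3 entries, a list of its own where there are three numbers: the shift along the tool's x, y, z in mm, then the turn, a rotation vector about the tool's x, y, z in degrees, then the closure, from -1 (fully open) to 1 (shut). In form: [[[x, y, z], [wx, wy, wz], claw], ...]. A call has 1 to 8 rows; each row shifts and turns the pose as measured when the row begins, along the tool's axes as they then stand; what a row does not reach is not made up. A row lasts 1/8 s, in which the tool goes at most 62.5 mm and 10.7 degrees, less where a joint would pass 70% of its speed; a pose out of reach is approached as far as the arm can. A call is refused whole if a number of a shift passes 62.5 or a number of a turn 10.7, either way. A call with a gripper value outside its range is refused whole. The fingers move at their own pace and stop on an object; the grip force is fixed at half the most. Time passes only in rows, so rows that do not move let the fingers close. It gives the time, the measured TCP pose, the force and the opening at its end, in the units of the state.
- env.read_state(): the state, without advancing time (a new reading comes with each control period).
- vision.read_camera(name): name is "side" or "top"; returns a dict with "color" (400x640x3 uint8, red, green, blue), "intrinsics" (3x3 intrinsics, pixels), "R" (3x3) and "t" (3): a world point X has camera coordinates R X + t. Camera axes: x right, y down, z forward; pixel columns grow to the right and rows downward; lengths in m; the calibration is good to about 2 mm. A picture is of the moment at which its call begins. There is no depth.
- env.job_done(): hands the job in, once; it reports no verdict.
The state is a dict: "clock": time; "qpos": joint angles; "qvel": joint speeds; "joint_torque": joint torques, N m; "eef_pos": TCP position; "tcp_rot": TCP orientation; "ft_force": force on the tool from outside, world axes, zero at the start; "moment": the same for the moment, N m; "opening": finger opening in m.
Only numpy, scipy, OpenCV 4.12 (cv2) and the standard library are available. Lean on these libraries where they do the work, as an engineer would, in place of code of your own. Each camera call takes 0.05 s, during which the arm holds its last target.

## Task

The control module in the bench tester has finished its test: pull up the red spring plunger knob, slide the yellow-framed cover fully open and let the plunger drop into its open-position hole. The tester leaves finger room only at the module's sides and the rack only at its ends, so lift it out, set it down flat on the bench and let go to change your grip, then lay it without dropping it on the yellow job tag in the empty slot of the blue rack, in line with its neighbours. Leave the other modules, the mug and the wrench where they are.

Things in the scene. Friction and masses are not known exactly. Their poses are not given: they have to be found in the camera images.
- tester: Bench tester, grey and blue box fixed to the bench, 190 (x) x 300 (y) mm, deck 80 mm high; aluminium guide rails along y stand to 92 mm at |x| 66 to 87. Origin on the bench under its centre; z up, y = the way its cover slides open. An open-topped well 124 (x) x 100 (y) mm, floor 30 mm above the bench, centred at y = -75 mm, lies under the closed cover.
- nest (a point): Middle of the well's white bed on which the module lies, at tester (0, -75) mm, 40 mm above the bench. Black contact blocks (top 66 mm above the bench) stand 1.7 mm off the module's ends, so it can be gripped only by its sides, which face tester +x and -x with 40 mm of free room. White guides, tops 46 mm above the bench, stand 2.5 mm off the sides near the corners (22 to 32 mm from mid-length).
- cover (a joint): Sliding cover: yellow frame with a clear window, 142 (x) x 152 (y) x 6 mm, top 87 mm above the bench, carrying the plunger on its solid +y end. Value = how far it is slid along tester +y in m: 0 closed, 0.1126 against its stop, fully open; 2 N of friction.
- plunger (a joint): Spring index plunger in the cover. Value = how far the knob is pulled up in m: 0 pin fully down in a hole, 0.012 fully up. The spring pulls it down with 6 N at 0, 11 N at 0.012. The pin locks the cover until pulled up over 0.009; let go between the holes it rides on the deck at about 0.009. Closed hole at cover 0, open hole (brass-rimmed, on the deck's steel strip) at cover 0.112, 1 mm of play.
- knob (a point): Centre of the plunger's red knob, a round upright grip 28 mm in diameter and 25 mm high, centre 114.5 mm above the bench when down, 28 mm above the cover's top; it moves with cover and plunger. Closed it is at tester (0, 2) mm, open at (0, 114) mm. Axes as the tester's. Free all round above the cover.
- module_center (a point): Centre of the control module to be moved: grey metal block 64 (x, between its ends) x 44 (y, between its sides) x 32 mm (z), about 0.16 kg, with a white label and a black connector field on top; its ends and its sides are flat. Either way round is right in the rack.
- rack: Blue rack fixed to the bench: base 60 (x) x 166 (y) x 12 mm, four upright dividers 4 mm thick, tops 30 mm above the bench, at y = -81, -27, 27, 81 mm: three slots 50 mm wide. Modules lie with their 64 mm length along rack x, bottom 12 mm above the bench, ends 2 mm past the base, 10 mm apart, so fingers fit only at the ends. Origin on the bench under its centre, z up.
- job_tag: Yellow card tag, 54 x 36 x 0.6 mm, fixed on the floor of the one empty slot. Origin at the middle of that slot's floor, 12 mm above the bench; axes as the rack's.
- spare_a_center (a point): Centre of another module of the same size and look in the rack; stays where it is.
- spare_b_center (a point): Centre of the other module of the same size and look in the rack; stays where it is.
- mug_center (a point): Centre of a white mug, 80 mm in diameter, 92 mm high, standing on the bench beyond the work; stays where it is.
- wrench_grip (a point): Grip of a steel wrench lying on the bench beyond the rack; stays where it is.
Things that resemble listed ones, but are neither listed nor needed, are in the scene too. There is more than one size of the rack; the job needs the middle-sized.

How it is judged:
By the outcome, as a careful person would: the job done as asked, in the order asked, and still so for the second after the job is handed in, with the robot touching nothing.
It also fails if it takes over 64 s, if anything falls off the work surface, if the arm or the gripper's body presses on something with over 40 N, if the wrist force passes 120 N, or if a joint passes its speed limit or range.

## Working session

There is one attempt and no reset: what is moved stays moved. The work goes in short steps, Python scripts to look and compute and a shell command to move; the robot and the scene stay as the last step left them, time stands still between calls to the robot, and variables do not carry over. Pictures are saved under pics/ and viewed, and the job is handed in when it is done.

```bash
ls; mkdir -p pics; python3 - <<'E'
from plant import env, vision
import cv2,json
s=env.read_state(); print(s)
for n in("top","side"):
    c=vision.read_camera(n); cv2.imwrite(f"pics/{n}0.png",c["color"][:,:,::-1]); print(n,c["intrinsics"],c["R"],c["t"])
E
```

```text
pics
{'clock': 0.0, 'qpos': array([-1.38197795e+00,  2.76564928e-01,  1.50608190e+00,  1.88330927e-05,
        1.36067977e+00, -1.20998277e-01]), 'qvel': array([-0.00210691,  0.00047134, -0.0002865 ,  0.00073161,  0.00058101,
       -0.00036936]), 'joint_torque': array([-4.47058164e-04, -4.04590774e+01, -2.37231714e+01,  6.99218363e-02,
        3.43435141e-02, -1.31872139e-04]), 'eef_pos': array([ 0.17521197, -0.54710582,  0.21564228]), 'tcp_rot': array([-1.33875301,  0.97887831, -0.97679775]), 'ft_force': array([-0.18107407, -0.09349249, -0.5105238 ]), 'moment': array([-0.04931779, -0.01240895,  0.02026176]), 'opening': 0.09389328111714562}
top [[364.64092099   0.         322.23185305]
 [  0.         364.64092099 202.55507928]
 [  0.           0.           1.        ]] [[ 0.01892038 -0.99955128 -0.02322172]
 [-0.99804469 -0.01749782 -0.06000515]
 [ 0.0595719   0.02431163 -0.99792792]] [-0.05653503  0.52971347  1.02393995]
side [[393.04449007   0.         314.43234234]
 [  0.         393.04449007 201.79735265]
 [  0.           0.           1.        ]] [[ 0.99287972 -0.11911694 -0.00100754]
 [-0.07658636 -0.63184909 -0.77129842]
 [ 0.09123809  0.76588372 -0.63647289]] [-0.50707827  0.07450253  0.96233181]
```

View pics/top0.png

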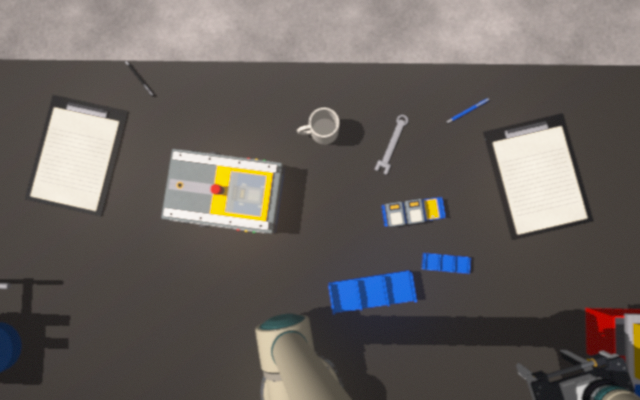

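View pics/side0.png

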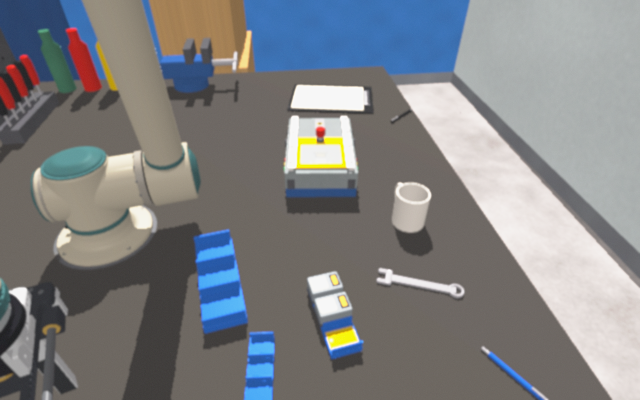

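The top view shows the tester at about (222,192), the middle-sized rack at (413,212) with its yellow tag in the slot at (435,209), the mug at (322,125) and the wrench at (393,145). I'll zoom in next.

```bash
python3 - <<'E'
import cv2
t=cv2.imread("pics/top0.png"); s=cv2.imread("pics/side0.png")
def z(im,x,y,w,h,k,n): cv2.imwrite(n,cv2.resize(im[y:y+h,x:x+w],None,fx=k,fy=k,interpolation=cv2.INTER_CUBIC))
z(t,150,140,140,100,5,"pics/t_tester.png")
z(t,375,190,80,45,10,"pics/t_rack.png")
z(s,275,105,95,100,6,"pics/s_tester.png")
z(s,300,260,75,100,6,"pics/s_rack.png")
E
```

```text
(no output)
```

View pics/t_tester.png

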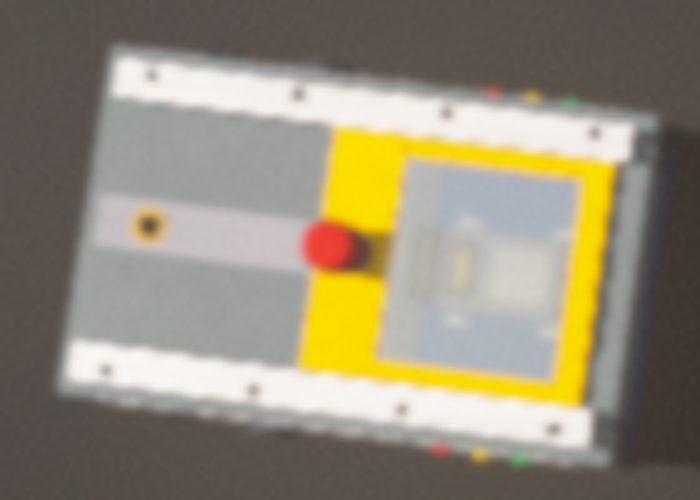

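View pics/t_rack.png

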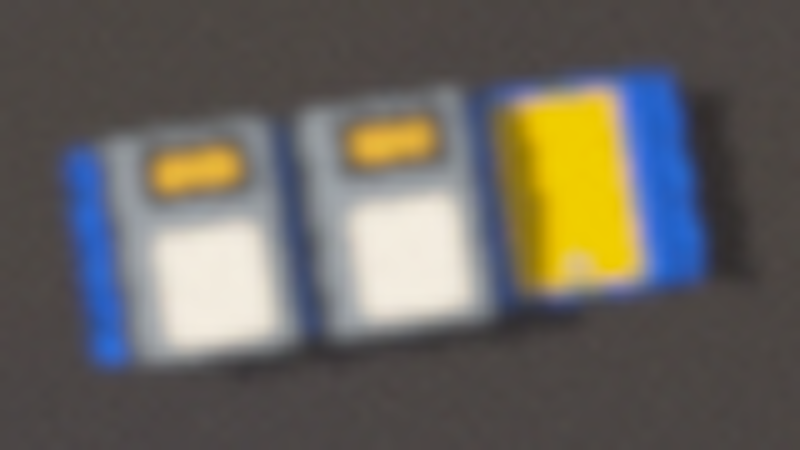

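View pics/s_tester.png

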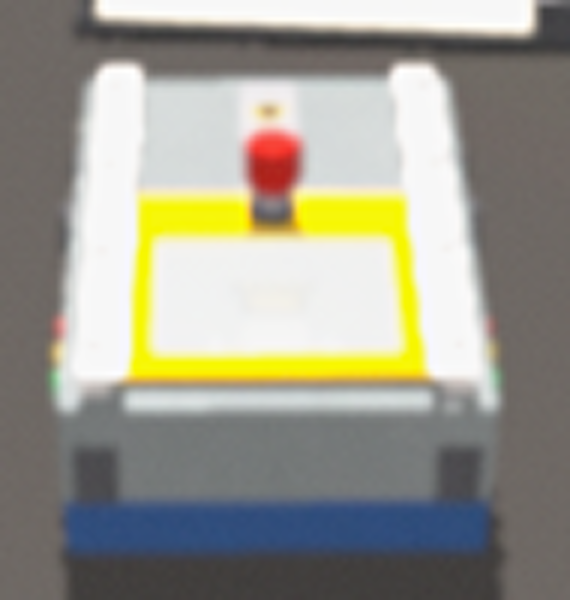

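View pics/s_rack.png

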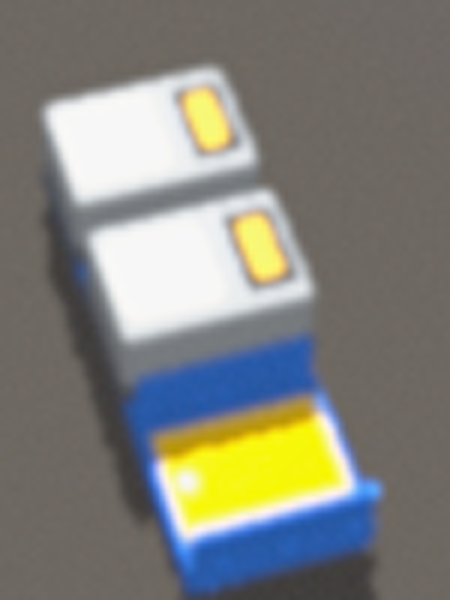

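```bash
cat > h.py <<'E'
import numpy as np, cv2
from scipy.optimize import least_squares
K={'top':[[364.64092099,0,322.23185305],[0,364.64092099,202.55507928],[0,0,1]],'side':[[393.04449007,0,314.43234234],[0,393.04449007,201.79735265],[0,0,1]]}
R={'top':[[0.01892038,-0.99955128,-0.02322172],[-0.99804469,-0.01749782,-0.06000515],[0.0595719,0.02431163,-0.99792792]],'side':[[0.99287972,-0.11911694,-0.00100754],[-0.07658636,-0.63184909,-0.77129842],[0.09123809,0.76588372,-0.63647289]]}
T={'top':[-0.05653503,0.52971347,1.02393995],'side':[-0.50707827,0.07450253,0.96233181]}
def proj(cam,X):
    X=np.atleast_2d(X); c=X@np.array(R[cam]).T+T[cam]; p=c@np.array(K[cam]).T; return p[:,:2]/p[:,2:]
def world(pose,L):
    x,y,a=pose; L=np.atleast_2d(L).astype(float); c,s=np.cos(a),np.sin(a)
    return np.c_[x+c*L[:,0]-s*L[:,1], y+s*L[:,0]+c*L[:,1], L[:,2]]
def fit(obs,p0):
    # obs: (cam,u,v,lx,ly,lz mm)
    f=lambda p: np.concatenate([(proj(o[0],world(p,np.array(o[3:])/1000))-[o[1],o[2]]).ravel() for o in obs])
    r=least_squares(f,p0,loss='soft_l1'); return r.x,f(r.x).reshape(-1,2)
def crop(cam,k,x0,y0,l): return [(cam,(u+.5)/k-.5+x0,(v+.5)/k-.5+y0,*L) for u,v,*L in l]
def unproj(cam,uv,z):
    d=np.array(R[cam]).T@np.linalg.inv(K[cam])@[*uv,1]; o=-np.array(R[cam]).T@T[cam]; return o+d*(z-o[2])/d[2]
E
cat > fit0.py <<'E'
from h import *
tt=crop('top',5,150,140,[(112,47,95,150,80),(60,393,-95,150,80),(657,117,95,-150,80),(610,462,-95,-150,80),(148,226,0,114,80),(328,245,0,2,127)])
ts=crop('side',6,275,105,[(57,408,-95,-150,80),(497,408,95,-150,80),(68,552,-95,-150,0),(488,552,95,-150,0),(88,78,-95,150,80),(445,78,95,150,80),(269,110,0,114,80)])
m=[]
rt=crop('top',10,375,190,[(675,70,30,-83,30),(705,278,-30,-83,30),(65,150,30,83,30),(95,364,-30,83,30),(618,90,27,-72,12.6),(643,278,-27,-72,12.6),
 (300,108,32,22,44),(465,90,32,-22,44),(490,320,-32,-22,44),(325,340,-32,22,44),(107,135,32,76,44),(272,118,32,32,44),(298,348,-32,32,44),(140,364,-32,76,44)])
rs=crop('side',6,300,260,[(45,105,-32,76,44),(215,68,32,76,44),(255,158,32,32,44),(75,208,-32,32,44),(90,235,-32,22,44),(270,190,32,22,44),(312,295,32,-22,44),(125,342,-32,-22,44),(352,488,27,-72,12.6),(185,535,-27,-72,12.6),(190,545,-30,-83,30),(378,490,30,-83,30)])
np.set_printoptions(precision=4,suppress=True)
for n,a,b,p0 in(('tester',tt,ts,[.6,.25,0]),('rack',rt,rs,[.5,-.25,0])):
    for o in(a,b,a+b):
        p,r=fit(o,p0); print(n,p,np.degrees(p[2])); 
    print(r.round(1).tolist())
E
python3 fit0.py
```

```text
tester [ 0.5551  0.2243 -0.1086] -6.223012892748032
tester [ 0.5538  0.2247 -0.1131] -6.480651854797629
tester [ 0.5543  0.2245 -0.1121] -6.423707842296748
[[0.1, 0.0], [-0.3, 0.1], [-0.0, -0.1], [-0.4, 1.0], [0.6, 0.4], [-0.3, 0.2], [0.5, 0.0], [0.5, -0.3], [0.1, 0.1], [-0.1, -0.2], [0.1, 0.4], [0.4, 0.1], [0.1, 0.4]]
rack [ 0.5102 -0.3015  0.1481] 8.487771102731955
rack [ 0.5093 -0.3034  0.1655] 9.4841704647017
rack [ 0.5098 -0.3026  0.1564] 8.958393394003874
[[-0.5, -0.0], [-0.1, 0.5], [1.4, 0.2], [1.6, 0.1], [-0.4, 0.0], [0.1, 0.1], [0.5, 0.4], [-0.1, -0.0], [1.0, -0.0], [1.5, 0.2], [0.4, 0.4], [-0.3, -0.1], [0.6, -0.1], [0.5, 0.5], [-0.7, -0.6], [0.9, -1.1], [1.2, 0.4], [0.1, -0.8], [-1.0, -1.2], [0.4, -1.1], [1.1, -0.3], [-0.4, -0.2], [0.2, 0.5], [-0.0, 0.1], [-0.4, -0.8], [0.3, -0.1]]
```

```bash
cat > ov.py <<'E'
from h import *
def box(x0,x1,y0,y1,z0,z1):
    P=[(x,y,z) for z in(z0,z1) for x,y in((x0,y0),(x1,y0),(x1,y1),(x0,y1))]
    E=[(0,1),(1,2),(2,3),(3,0),(4,5),(5,6),(6,7),(7,4),(0,4),(1,5),(2,6),(3,7)]
    return [(P[a],P[b]) for a,b in E]
def quad(x0,x1,y0,y1,z): return box(x0,x1,y0,y1,z,z)[:4]
def draw(img,cam,pose,segs,k,x0,y0,w,h,out):
    im=cv2.resize(img[y0:y0+h,x0:x0+w],None,fx=k,fy=k,interpolation=cv2.INTER_CUBIC)
    for a,b in segs:
        p=proj(cam,world(pose,np.array([a,b])/1000)); p=((p+.5-[x0,y0])*k-.5)
        cv2.line(im,*[tuple(int(round(t*8)) for t in q) for q in p],(0,255,0),1,cv2.LINE_AA,3)
    cv2.imwrite(out,im)
E
python3 - <<'E'
from ov import *
p=(.5100,-.3022,.152)
segs=quad(-27,27,-72,-36,12.6)+quad(-32,32,-22,22,44)+quad(-32,32,32,76,44)+quad(-30,30,-83,-79,30)+quad(-30,30,79,83,30)+quad(-30,30,-83,83,0)
draw(cv2.imread('pics/top0.png'),'top',p,segs,9,375,190,80,45,'pics/o1.png')
draw(cv2.imread('pics/side0.png'),'side',p,segs,6,300,260,75,100,'pics/o2.png')
a=cv2.imread('pics/o1.png');b=cv2.imread('pics/o2.png')
c=np.zeros((600,800,3),np.uint8);b=cv2.resize(b,None,fx=.75,fy=.75)[:]
cv2.imwrite('pics/o1.png',a)
E
```

```text
(no output)
```

View pics/o1.png

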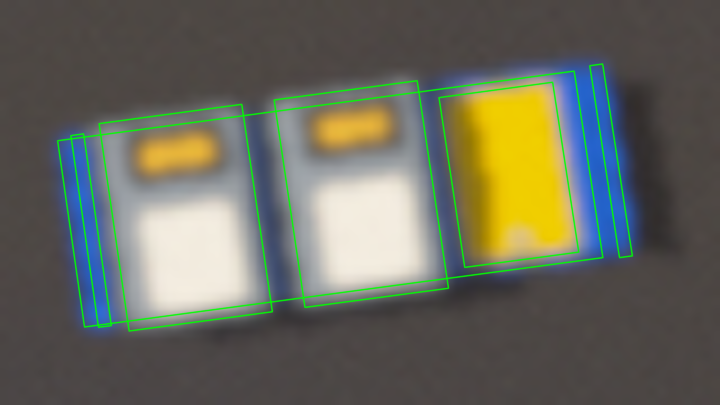

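View pics/o2.png

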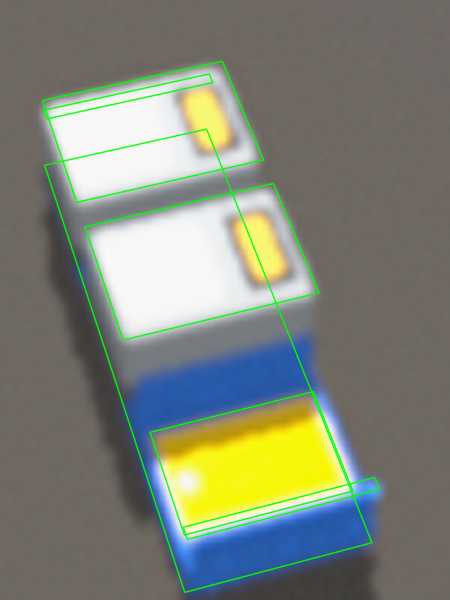

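```bash
cat > plan.py <<'E'
from h import *
from scipy.spatial.transform import Rotation as Ro
from plant import env
TE=(.5543,.2245,-.1121); RK=(.5100,-.3024,.154)
def plan(pos,jawdeg,smax=60,wmax=10,lim=16):
    """target TCP pos, jaw axis angle in world (mod 180), tool down"""
    s=env.read_state(); p=s['eef_pos']; r=Ro.from_rotvec(s['tcp_rot'])
    x=r.as_matrix()[:,0]; a=np.degrees(np.arctan2(x[1],x[0])); d=(jawdeg-a+90)%180-90
    b=np.radians(a+d); X=np.array([np.cos(b),np.sin(b),0]);Y=np.array([0,0,-1.]);G=Ro.from_matrix(np.c_[X,Y,np.cross(X,Y)])
    pos=np.array(pos,float); w=(r.inv()*G).as_rotvec(degrees=True); D=pos-p
    n=max(1,int(np.ceil(np.abs(D).max()*1000*1.2/smax if 0 else np.linalg.norm(D)*1000/smax)),int(np.ceil(np.linalg.norm(w)/wmax)))
    print('t %.2f'%s['clock'],'pos',p.round(4),'jaw %.1f'%a,'open %.4f'%s['opening'],'f',s['ft_force'].round(1),'rows',n,'D mm',(D*1000).round(1),'q',s['qpos'].round(2))
    for i in range(n):
        rr=r*Ro.from_rotvec(w*i/n,degrees=True); print('[%s,%s]'%((rr.inv().apply(D/n)*1000).round(1).tolist(),(w/n).round(1).tolist()))
def T(l,z): return world(TE,[l[0]/1000,l[1]/1000,z])[0]
def K_(l,z): return world(RK,[l[0]/1000,l[1]/1000,z])[0]
aT=np.degrees(TE[2]); aR=np.degrees(RK[2])
E
python3 - <<'E'
from plan import *
print(T((0,2),.1),T((0,-75),.1),K_((0,-54),.1),aT,aR)
plan(T((0,2),.2),aT)
E
```

```text
[0.55452373 0.22648745 0.1       ] [0.5459101  0.14997075 0.1       ] [ 0.51828317 -0.35576093  0.1       ] -6.422856883416529 8.823550045014677
t 0.10 pos [ 0.1752 -0.5471  0.2157] jaw -72.3 open 0.0940 f [ 0.7 -0.1 -0.5] rows 15 D mm [379.3 773.6 -15.7] q [-1.38  0.28  1.51 -0.    1.36 -0.12]
[[-41.4, 1.1, 39.8],[-0.0, -4.4, -0.0]]
[[-38.2, 1.1, 42.9],[-0.0, -4.4, -0.0]]
[[-34.9, 1.1, 45.7],[-0.0, -4.4, -0.0]]
[[-31.3, 1.1, 48.2],[-0.0, -4.4, -0.0]]
[[-27.5, 1.1, 50.4],[-0.0, -4.4, -0.0]]
[[-23.5, 1.1, 52.4],[-0.0, -4.4, -0.0]]
[[-19.5, 1.1, 54.0],[-0.0, -4.4, -0.0]]
[[-15.3, 1.1, 55.4],[-0.0, -4.4, -0.0]]
[[-11.0, 1.1, 56.4],[-0.0, -4.4, -0.0]]
[[-6.6, 1.1, 57.1],[-0.0, -4.4, -0.0]]
[[-2.2, 1.1, 57.4],[-0.0, -4.4, -0.0]]
[[2.1, 1.1, 57.4],[-0.0, -4.4, -0.0]]
[[6.5, 1.1, 57.1],[-0.0, -4.4, -0.0]]
[[10.9, 1.1, 56.4],[-0.0, -4.4, -0.0]]
[[15.2, 1.1, 55.4],[-0.0, -4.4, -0.0]]
```

```bash
python3 -m inch '[[[-41,0,40],[0,-4.4,0],-1],[[-38,0,43],[0,-4.4,0],-1],[[-35,0,46],[0,-4.4,0],-1],[[-31,0,48],[0,-4.4,0],-1],[[-27,0,50],[0,-4.4,0],-1],[[-23,0,52],[0,-4.4,0],-1],[[-19,0,54],[0,-4.4,0],-1],[[-15,0,55],[0,-4.4,0],-1]]'; python3 -c "
from plan import *
plan(T((0,2),.2),aT)"
```

```text
clock: 1.1
eef_pos: [0.379, -0.1266, 0.2136]
tcp_rot: [-1.508, 0.499, -0.497]
ft_force: [0.2, 0.4, -0.6]
opening: 0.0942
t 1.10 pos [ 0.379  -0.1266  0.2136] jaw -36.5 open 0.0942 f [ 0.2  0.4 -0.6] rows 7 D mm [175.5 353.  -13.6] q [-0.5   0.01  1.84  0.    1.29  0.13]
[[-9.8, 2.2, 55.5],[-0.0, -4.3, -0.0]]
[[-5.6, 2.1, 56.0],[-0.0, -4.3, -0.0]]
[[-1.4, 2.1, 56.3],[-0.0, -4.3, -0.0]]
[[2.8, 2.1, 56.2],[-0.0, -4.3, -0.0]]
[[7.0, 2.0, 55.9],[-0.0, -4.3, -0.0]]
[[11.2, 2.0, 55.2],[-0.0, -4.3, -0.0]]
[[15.3, 2.0, 54.2],[-0.0, -4.3, -0.0]]
```

```bash
python3 -m inch '[[[-10,2,55],[0,-4.3,0],-1],[[-6,2,56],[0,-4.3,0],-1],[[-1,2,56],[0,-4.3,0],-1],[[3,2,56],[0,-4.3,0],-1],[[7,2,56],[0,-4.3,0],-1],[[11,2,55],[0,-4.3,0],-1],[[15,2,54],[0,-4.3,0],-1]]'; python3 -c "
from plan import *
plan(T((0,2),.17),aT)"
```

```text
clock: 1.98
eef_pos: [0.5531, 0.2399, 0.1992]
tcp_rot: [-1.568, 0.071, -0.071]
ft_force: [1.1, -0.1, 0.4]
opening: 0.094
t 1.98 pos [0.5531 0.2399 0.1992] jaw -5.2 open 0.0940 f [ 1.1 -0.1  0.4] rows 1 D mm [  1.4 -13.5 -29.2] q [0.29 0.33 1.47 0.   1.34 0.38]
[[2.6, 29.2, -13.3],[-0.1, 1.2, 0.0]]
```

```bash
python3 -m inch '[[[3,20,-13],[0,1.2,0],-1],[[0,0,0],[0,0,0],-1]]'; python3 -c "
from plan import *
plan(T((0,2),.106),aT)
from plant import vision
for n in('top','side'):
    c=vision.read_camera(n)['color'][:,:,::-1]
    x,y=(150,130) if n=='top' else (270,60)
    cv2.imwrite('pics/k_%s.png'%n,cv2.resize(c[y:y+120,x:x+140],None,fx=5,fy=5,interpolation=cv2.INTER_CUBIC))
"
```

```text
clock: 2.22
eef_pos: [0.5557, 0.2312, 0.1768]
tcp_rot: [-1.567, 0.084, -0.082]
ft_force: [0.3, -0.3, -0.4]
opening: 0.0938
t 2.23 pos [0.5557 0.2312 0.1768] jaw -6.1 open 0.0938 f [ 0.3 -0.3 -0.4] rows 2 D mm [ -1.2  -4.7 -70.8] q [0.28 0.34 1.51 0.   1.29 0.38]
[[-0.3, 35.4, -2.5],[-0.1, 0.2, -0.0]]
[[-0.3, 35.4, -2.4],[-0.1, 0.2, -0.0]]
```

View pics/k_top.png

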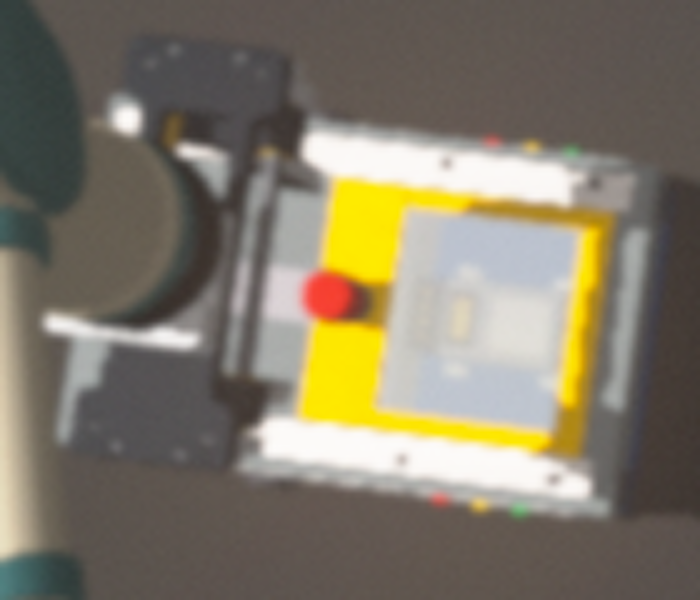

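View pics/k_side.png

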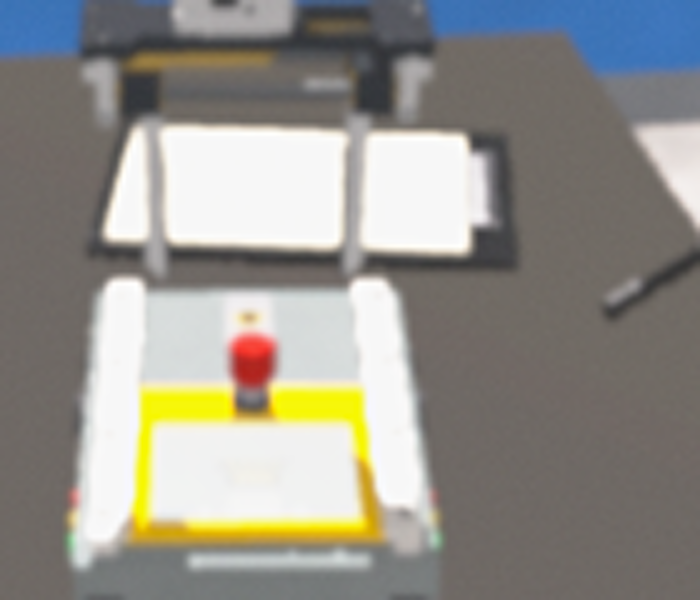

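```bash
python3 -c "
from plan import *
s=env.read_state();p=s['eef_pos'];M=Ro.from_rotvec(s['tcp_rot']).as_matrix();print(M.round(3))
for sx in(-53,0,53):
  for cam,o in(('side',(270,60)),('top',(150,130))):
    for l in(11,-60): print(cam,sx,l,((proj(cam,p+M@[sx/1000,l/1000,0])-o+.5)*5-.5).round(0))
"
```

```text
[[ 0.994  0.003  0.106]
 [-0.106  0.004  0.994]
 [ 0.003 -1.     0.005]]
side -53 11 [[161. 269.]]
side -53 -60 [[158. 147.]]
top -53 11 [[274. 390.]]
top -53 -60 [[221. 383.]]
side 0 11 [[257. 268.]]
side 0 -60 [[258. 146.]]
top 0 11 [[290. 283.]]
top 0 -60 [[238. 267.]]
side 53 11 [[353. 267.]]
side 53 -60 [[358. 145.]]
top 53 11 [[305. 176.]]
top 53 -60 [[254. 151.]]
```

```bash
python3 -m inch '[[[0,20,-5],[0,0,0],-1],[[0,30,0],[0,0,0],-1],[[0,14,0],[0,0,0],-1],[[0,0,0],[0,0,0],-1]]'; python3 -c "
from plan import *
plan(T((0,2),.106),aT)
from plant import vision
for n in('top','side'):
    c=vision.read_camera(n)['color'][:,:,::-1]
    x,y=(150,130) if n=='top' else (270,60)
    cv2.imwrite('pics/k2_%s.png'%n,cv2.resize(c[y:y+120,x:x+140],None,fx=5,fy=5,interpolation=cv2.INTER_CUBIC))
"
```

```text
clock: 2.82
eef_pos: [0.5589, 0.2263, 0.1186]
tcp_rot: [-1.561, 0.077, -0.094]
ft_force: [-0.5, -1.2, 0.2]
opening: 0.0941
t 2.83 pos [0.5589 0.2263 0.1186] jaw -6.3 open 0.0941 f [-0.5 -1.2  0.2] rows 1 D mm [ -4.4   0.2 -12.6] q [0.27 0.38 1.61 0.   1.15 0.37]
[[-4.5, 12.5, -0.4],[-0.5, 0.2, 0.6]]
```

View pics/k2_side.png

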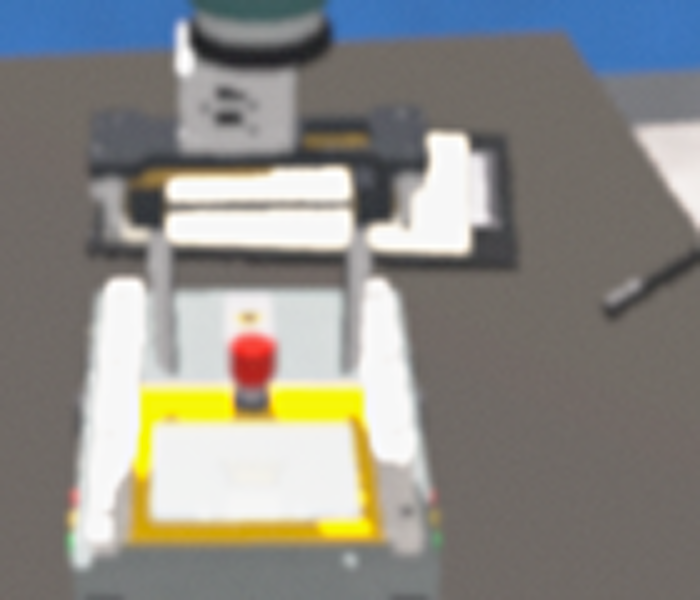

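The side view shows the two fingers at columns 162 and 360 and the knob at 252. The hand therefore sits about 4 mm too far along +x, matching the numbers. I'll correct that, descend and close.

```bash
python3 -m inch '[[[-5,7,0],[-0.5,0,0.6],-1],[[0,6,0],[0,0,0],-1],[[0,2,0],[0,0,0],-0.5]]'; python3 -c "
from plan import *
plan(T((0,2),.106),aT)"
```

```text
clock: 3.3
eef_pos: [0.556, 0.2278, 0.106]
tcp_rot: [-1.568, 0.081, -0.09]
ft_force: [-0.3, -0.6, 0.7]
opening: 0.0871
t 3.30 pos [0.556  0.2278 0.106 ] jaw -6.2 open 0.0871 f [-0.3 -0.6  0.7] rows 1 D mm [-1.5 -1.4  0. ] q [ 0.27  0.39  1.62 -0.    1.13  0.38]
[[-1.3, -0.1, -1.5],[-0.1, 0.2, 0.3]]
```

```bash
python3 -m inch '[[[-1.5,0,-1.5],[0,0,0.3],0.2],[[0,0,0],[0,0,0],1],[[0,0,0],[0,0,0],1],[[0,0,0],[0,0,0],1],[[0,0,0],[0,0,0],1]]'; python3 -c "
from plan import *
plan(T((0,2),.117),aT)"
```

```text
clock: 3.92
eef_pos: [0.5544, 0.2265, 0.1061]
tcp_rot: [-1.567, 0.085, -0.085]
ft_force: [-0.4, 0.3, 0.4]
opening: 0.0374
t 3.92 pos [0.5544 0.2265 0.1061] jaw -6.2 open 0.0374 f [-0.4  0.3  0.4] rows 1 D mm [ 0.1  0.  10.9] q [0.27 0.39 1.62 0.   1.13 0.38]
[[0.1, -10.9, 0.0],[-0.1, 0.2, 0.0]]
```

```bash
python3 -m inch '[[[0,0,0],[0,0,0],1],[[0,0,0],[0,0,0],1],[[0,0,0],[0,0,0],1]]'; python3 -m inch '[[[0,-4,0],[0,0,0],1],[[0,-4,0],[0,0,0],1],[[0,-4,0],[0,0,0],1],[[0,0,0],[0,0,0],1]]'
```

```text
clock: 4.3
eef_pos: [0.5552, 0.2264, 0.1061]
tcp_rot: [-1.567, 0.084, -0.087]
ft_force: [0.7, -0.5, -0.1]
opening: 0.0271
clock: 4.8
eef_pos: [0.5552, 0.2264, 0.1153]
tcp_rot: [-1.568, 0.086, -0.085]
ft_force: [3.1, 0.4, -9.8]
opening: 0.0272
```

```bash
python3 -m inch '[[[0,-2.5,0],[0,0,0],1],[[0,-0.5,0],[0,0,0],1]]';python3 -m inch '[[[0,-0.3,8],[0,0,0],1],[[0,-0.3,10],[0,0,0],1]]'; python3 -c "
from plan import *
plan(T((0,114),.117),aT)"
```

```text
clock: 5.05
eef_pos: [0.5552, 0.2264, 0.1177]
tcp_rot: [-1.568, 0.086, -0.085]
ft_force: [2.7, 0.5, -11.8]
opening: 0.0274
clock: 5.3
eef_pos: [0.557, 0.2423, 0.1178]
tcp_rot: [-1.573, 0.087, -0.085]
ft_force: [3.2, -2.8, -11.3]
opening: 0.0273
t 5.30 pos [0.557  0.2423 0.1178] jaw -6.3 open 0.0273 f [  3.2  -2.8 -11.3] rows 2 D mm [10.1 95.5 -0.8] q [ 0.3   0.39  1.58 -0.    1.17  0.41]
[[-0.2, 0.2, 48.0],[0.1, 0.1, -0.0]]
[[-0.3, 0.3, 48.0],[0.1, 0.1, -0.0]]
```

```bash
python3 -m inch '[[[0,0,14],[0,0,0],1],[[0,0,14],[0,0,0],1],[[0,0,14],[0,0,0],1],[[0,0,14],[0,0,0],1],[[0,0,14],[0,0,0],1],[[0,0,12],[0,0,0],1],[[0,0,0],[0,0,0],1]]'; python3 -c "
from plan import *
plan(T((0,114),.117),aT)"
```

```text
clock: 6.18
eef_pos: [0.5669, 0.3296, 0.1162]
tcp_rot: [-1.577, 0.084, -0.083]
ft_force: [4.6, 0.3, -10.9]
opening: 0.0272
t 6.17 pos [0.5669 0.3296 0.1162] jaw -6.1 open 0.0272 f [  4.6   0.3 -10.9] rows 1 D mm [0.1 8.1 0.8] q [ 0.42  0.46  1.47 -0.01  1.21  0.53]
[[-0.8, -0.9, 8.1],[0.4, 0.3, -0.0]]
```

```bash
python3 -m inch '[[[-1,-1,5],[0.3,0,0],1],[[0,0,3],[0,0,0],1],[[0,0,1],[0,0,0],1],[[0,0,0],[0,0,0],1]]'; python3 -c "
from plan import *
plan(T((0,114),.117),aT)"
```

```text
clock: 6.68
eef_pos: [0.5679, 0.3378, 0.1168]
tcp_rot: [-1.574, 0.082, -0.084]
ft_force: [4.5, -1.4, -10.9]
opening: 0.0271
t 6.67 pos [0.5679 0.3378 0.1168] jaw -6.1 open 0.0271 f [  4.5  -1.4 -10.9] rows 1 D mm [-0.8 -0.   0.2] q [ 0.43  0.47  1.46 -0.01  1.22  0.54]
[[-0.8, -0.2, -0.1],[0.3, 0.4, 0.1]]
```

```bash
python3 -m inch '[[[-0.5,0,2],[0,0,0],1],[[0,0,1.5],[0,0,0],1]]'; python3 -c "
from plan import *
plan(T((0,114),.117),aT)"
```

```text
clock: 6.92
eef_pos: [0.5679, 0.3383, 0.1165]
tcp_rot: [-1.58, 0.082, -0.084]
ft_force: [4.1, -4.8, -10.7]
opening: 0.0268
t 6.92 pos [0.5679 0.3383 0.1165] jaw -6.1 open 0.0268 f [  4.1  -4.8 -10.7] rows 1 D mm [-0.9 -0.6  0.5] q [ 0.44  0.47  1.45 -0.01  1.22  0.55]
[[-0.8, -0.5, -0.7],[0.6, 0.4, 0.1]]
```

At the stop: the travel works out at 112.6 mm and the resisting force has risen. I'll lower the knob and let go.

```bash
python3 -m inch '[[[0,4,-0.3],[0,0,0],1],[[0,4,0],[0,0,0],1],[[0,3,0],[0,0,0],1],[[0,0,0],[0,0,0],1]]'
```

```text
clock: 7.42
eef_pos: [0.5679, 0.3383, 0.1066]
tcp_rot: [-1.578, 0.082, -0.085]
ft_force: [3.0, -2.2, -6.6]
opening: 0.0274
```

```bash
python3 -m inch '[[[0,0,0],[0,0,0],0],[[0,0,0],[0,0,0],-0.3],[[0,0,0],[0,0,0],-0.3],[[0,0,0],[0,0,0],-0.3]]'; python3 -c "
from plan import *
plan(T((0,114),.16),aT)"
```

```text
clock: 7.92
eef_pos: [0.5668, 0.3413, 0.1108]
tcp_rot: [-1.572, 0.081, -0.086]
ft_force: [0.2, 0.3, 0.4]
opening: 0.0603
t 7.92 pos [0.5668 0.3413 0.1108] jaw -6.1 open 0.0603 f [0.2 0.3 0.4] rows 1 D mm [ 0.2 -3.5 49.2] q [ 0.44  0.47  1.47 -0.    1.2   0.55]
[[0.8, -49.1, -3.6],[0.2, 0.3, 0.2]]
```

```bash
python3 -m inch '[[[0,-40,-4],[0,0,0],-0.5],[[0,-40,0],[0,0,0],-0.5],[[0,-5,-50],[0,0,0],-0.5],[[0,0,-60],[0,0,0],-0.5],[[0,0,-55],[0,0,0],-0.5],[[0,0,-15],[0,0,0],-0.5]]'; python3 -c "
from plan import *
plan(T((0,-75),.15),aT)
from plant import vision
for n in('top','side'):
    c=vision.read_camera(n)['color'][:,:,::-1]
    cv2.imwrite('pics/m_%s_full.png'%n,c)
    x,y=(150,130) if n=='top' else (270,80)
    cv2.imwrite('pics/m_%s.png'%n,cv2.resize(c[y:y+120,x:x+140],None,fx=5,fy=5,interpolation=cv2.INTER_CUBIC))
"
```

```text
clock: 8.68
eef_pos: [0.5469, 0.1567, 0.1998]
tcp_rot: [-1.571, 0.076, -0.084]
ft_force: [-0.6, 0.6, 0.8]
opening: 0.0703
t 8.68 pos [0.5469 0.1567 0.1998] jaw -5.8 open 0.0703 f [-0.6  0.6  0.8] rows 1 D mm [ -1.   -6.7 -49.8] q [ 0.16  0.27  1.55 -0.    1.31  0.26]
[[-0.6, 49.8, -6.7],[0.1, 0.6, 0.3]]
```

View pics/m_side.png

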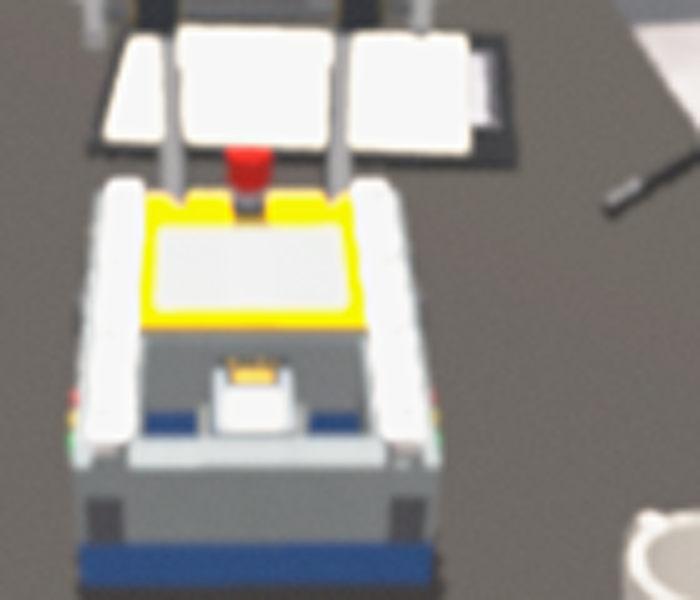

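View pics/m_top.png

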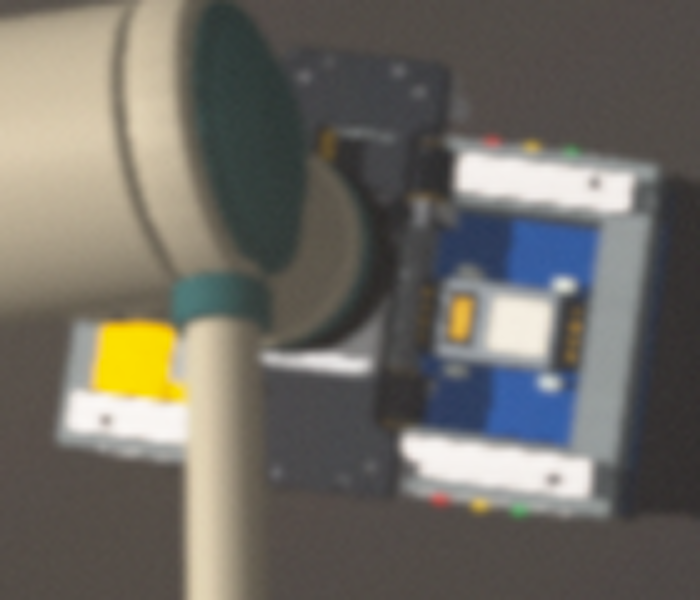

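```bash
python3 -m inch '[[[0,20,-7],[0,0.6,0.3],-0.5],[[0,25,0],[0,0,0],-0.5],[[0,0,0],[0,0,0],-0.5]]'; python3 -c "
from plan import *
plan(T((0,-75),.054),aT)
for cam,o in(('side',(270,80)),('top',(150,130))):
  for L in ((0,-75),(-22,-107),(22,-107),(-22,-43),(22,-43)): print(cam,((proj(cam,T(L,.072))-o+.5)*5-.5).round(0))
"
```

```text
clock: 9.15
eef_pos: [0.5485, 0.1561, 0.1543]
tcp_rot: [-1.565, 0.084, -0.088]
ft_force: [-1.0, 0.2, 0.5]
opening: 0.0703
t 9.15 pos [0.5485 0.1561 0.1543] jaw -6.3 open 0.0703 f [-1.   0.2  0.5] rows 2 D mm [  -2.6   -6.1 -100.3] q [0.15 0.31 1.62 0.   1.21 0.26]
[[-1.0, 50.1, -3.4],[-0.1, 0.1, 0.1]]
[[-1.0, 50.1, -3.3],[-0.1, 0.1, 0.1]]
side [[255. 397.]]
side [[215. 430.]]
side [[297. 430.]]
side [[215. 366.]]
side [[293. 366.]]
top [[498. 324.]]
top [[551. 372.]]
top [[562. 292.]]
top [[434. 357.]]
top [[446. 276.]]
```

```bash
python3 -m inch '[[[-2,20,-6],[0,0,0],-0.5],[[-1,25,-1],[0,0,0],-0.5],[[-1,20,0],[0,0,0],-0.5],[[0,0,0],[0,0,0],-0.5]]'; python3 -c "
from plan import *
plan(T((0,-75),.054),aT)
"
```

```text
clock: 9.65
eef_pos: [0.5482, 0.1561, 0.0916]
tcp_rot: [-1.561, 0.075, -0.089]
ft_force: [-1.2, 1.7, 0.1]
opening: 0.0706
t 9.65 pos [0.5482 0.1561 0.0916] jaw -6.0 open 0.0706 f [-1.2  1.7  0.1] rows 1 D mm [ -2.3  -6.1 -37.6] q [0.15 0.36 1.71 0.01 1.06 0.25]
[[-2.0, 37.5, -6.7],[-0.5, 0.4, 0.5]]
```

```bash
python3 -m inch '[[[-2,0,-6],[0,0.4,0.5],-0.5],[[0,0,0],[0,0,0],-0.5]]'; python3 -c "
from plan import *
plan(T((0,-75),.054),aT)
"
```

```text
clock: 9.9
eef_pos: [0.5474, 0.1514, 0.0938]
tcp_rot: [-1.559, 0.083, -0.09]
ft_force: [0.1, -0.3, -0.4]
opening: 0.0703
t 9.90 pos [0.5474 0.1514 0.0938] jaw -6.3 open 0.0703 f [ 0.1 -0.3 -0.4] rows 1 D mm [ -1.5  -1.4 -39.8] q [0.14 0.36 1.71 0.01 1.07 0.25]
[[-1.5, 39.8, -2.0],[-0.6, 0.1, 0.2]]
```

```bash
python3 -m inch '[[[-1.5,0,-1.5],[-0.6,0,0.2],-0.5],[[0,10,-0.5],[0,0,0],-0.5],[[0,10,-0.5],[0,0,0],-0.5],[[0,0,0],[0,0,0],-0.5]]'; python3 -c "
from plan import *
plan(T((0,-75),.054),aT)
"
```

```text
clock: 10.4
eef_pos: [0.5462, 0.1489, 0.0737]
tcp_rot: [-1.569, 0.086, -0.089]
ft_force: [0.8, -0.6, 0.3]
opening: 0.071
t 10.40 pos [0.5462 0.1489 0.0737] jaw -6.4 open 0.0710 f [ 0.8 -0.6  0.3] rows 1 D mm [ -0.3   1.  -19.7] q [ 0.14  0.38  1.74 -0.    1.03  0.26]
[[-0.5, 19.7, 1.0],[0.0, 0.1, 0.1]]
```

```bash
python3 -m inch '[[[0,7,0.5],[0,0,0],-0.5],[[0,7,0],[0,0,0],-0.5],[[0,5,0],[0,0,0],-0.5],[[0,0,0],[0,0,0],-0.5]]'; python3 -c "
from plan import *
plan(T((0,-75),.054),aT)
from plant import vision
for n in('top','side'):
    c=vision.read_camera(n)['color'][:,:,::-1]
    x,y=(150,130) if n=='top' else (270,80)
    cv2.imwrite('pics/g_%s.png'%n,cv2.resize(c[y:y+120,x:x+140],None,fx=5,fy=5,interpolation=cv2.INTER_CUBIC))
"
```

```text
clock: 10.9
eef_pos: [0.5461, 0.1494, 0.0528]
tcp_rot: [-1.569, 0.087, -0.088]
ft_force: [0.4, 0.6, 0.7]
opening: 0.0707
t 10.90 pos [0.5461 0.1494 0.0528] jaw -6.4 open 0.0707 f [0.4 0.6 0.7] rows 1 D mm [-0.2  0.6  1.2] q [ 0.14  0.4   1.76 -0.    0.98  0.26]
[[-0.2, -1.2, 0.6],[0.0, 0.1, 0.1]]
```

View pics/g_side.png

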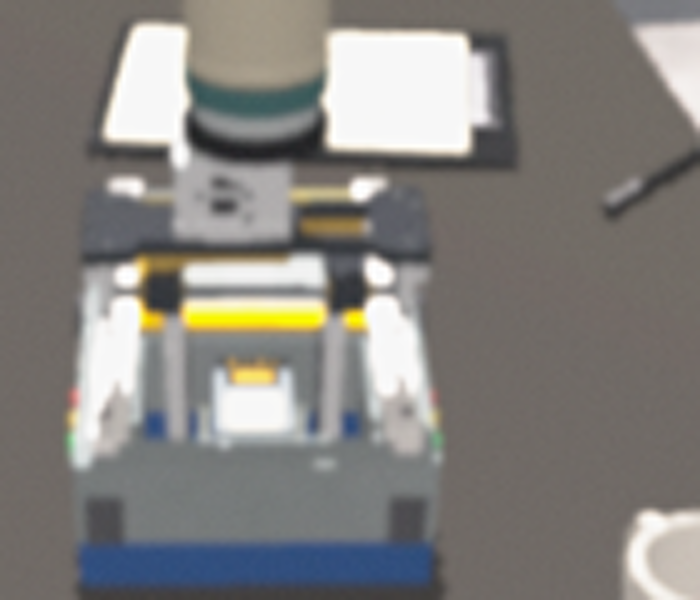

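View pics/g_top.png

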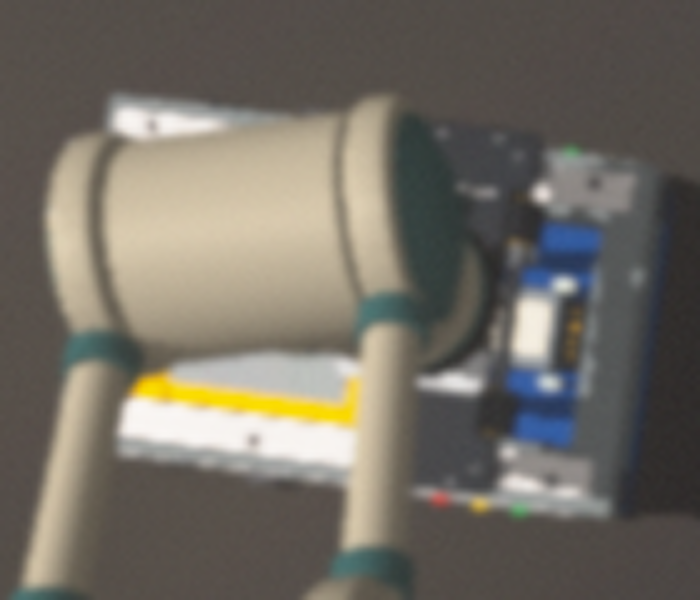

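The side view shows the fingers at columns 175 and 332, evenly on either side of the module (213–296). I'll close.

```bash
python3 -m inch '[[[0,0,0],[0,0,0],0.3],[[0,0,0],[0,0,0],1],[[0,0,0],[0,0,0],1],[[0,0,0],[0,0,0],1],[[0,0,0],[0,0,0],1]]'; python3 -c "
from plan import *
plan(T((0,-75),.12),aT)
"
```

```text
clock: 11.62
eef_pos: [0.547, 0.1495, 0.0541]
tcp_rot: [-1.569, 0.085, -0.09]
ft_force: [-0.2, -0.5, -0.8]
opening: 0.0441
t 11.62 pos [0.547  0.1495 0.0541] jaw -6.4 open 0.0441 f [-0.2 -0.5 -0.8] rows 2 D mm [-1.1  0.4 65.9] q [ 0.14  0.4   1.76 -0.    0.98  0.26]
[[-0.5, -33.0, 0.2],[-0.0, 0.0, 0.1]]
[[-0.5, -33.0, 0.2],[-0.0, 0.0, 0.1]]
```

```bash
python3 -m inch '[[[0,-7,0],[0,0,0],1],[[0,-9,0],[0,0,0],1],[[0,-9,0],[0,0,0],1],[[0,-10,0],[0,0,0],1],[[0,-20,0],[0,0,0],1],[[0,-30,0],[0,0,0],1],[[0,-30,0],[0,0,0],1],[[0,0,0],[0,0,0],1]]'; python3 -c "
from plan import *
plan(T((0,-75),.12),aT)
"
```

```text
clock: 12.62
eef_pos: [0.5465, 0.1495, 0.1758]
tcp_rot: [-1.569, 0.084, -0.091]
ft_force: [-0.2, -0.5, -1.5]
opening: 0.0436
t 12.62 pos [0.5465 0.1495 0.1758] jaw -6.4 open 0.0436 f [-0.2 -0.5 -1.5] rows 1 D mm [ -0.6   0.4 -55.8] q [ 0.14  0.29  1.59 -0.    1.26  0.26]
[[-0.8, 55.8, 0.3],[-0.0, 0.1, 0.3]]
```

```bash
python3 -c "
from plan import *
plan((.48,-.06,.15),aR-90)
"
```

```text
t 12.62 pos [0.5465 0.1495 0.1758] jaw -6.4 open 0.0436 f [-0.2 -0.5 -1.5] rows 8 D mm [ -66.5 -209.5  -25.8] q [ 0.14  0.29  1.59 -0.    1.26  0.26]
[[-5.4, 3.2, -27.0],[-0.0, 9.4, 0.0]]
[[-0.9, 3.2, -27.5],[-0.0, 9.4, 0.0]]
[[3.6, 3.2, -27.2],[-0.0, 9.4, 0.0]]
[[7.9, 3.2, -26.3],[-0.0, 9.4, 0.0]]
[[12.1, 3.2, -24.7],[-0.0, 9.4, 0.0]]
[[16.0, 3.2, -22.4],[-0.0, 9.4, 0.0]]
[[19.4, 3.2, -19.5],[-0.0, 9.4, 0.0]]
[[22.3, 3.2, -16.1],[-0.0, 9.4, 0.0]]
```

```bash
python3 -m inch '[[[-5,0,-27],[0,9.4,0],1],[[-1,0,-27],[0,9.4,0],1],[[4,0,-27],[0,9.4,0],1],[[8,0,-26],[0,9.4,0],1],[[12,5,-25],[0,9.4,0],1],[[16,5,-22],[0,9.4,0],1],[[19,5,-19],[0,9.4,0],1],[[22,5,-16],[0,9.4,0],1]]'; python3 -c "
from plan import *
plan((.48,-.06,.07),aR-90)
"
```

```text
clock: 13.62
eef_pos: [0.4692, -0.0609, 0.1463]
tcp_rot: [-1.263, 1.137, -1.124]
ft_force: [0.7, -0.7, -2.3]
opening: 0.0443
t 13.62 pos [ 0.4692 -0.0609  0.1463] jaw -83.8 open 0.0443 f [ 0.7 -0.7 -2.3] rows 2 D mm [ 10.8   0.9 -76.3] q [-0.28  0.18  1.82 -0.    1.15  1.19]
[[0.2, 38.1, 5.8],[0.2, -1.3, -0.1]]
[[0.3, 38.1, 5.6],[0.2, -1.3, -0.1]]
```

```bash
python3 -m inch '[[[0,0,10],[0.4,-2.6,0],1],[[0,35,0],[0,0,0],1],[[0,35,0],[0,0,0],1],[[0,25,0],[0,0,0],1],[[0,8,0],[0,0,0],1],[[0,0,0],[0,0,0],1]]'; python3 -c "
from plan import *
plan((.48,-.06,.015),aR-90)
"
```

```text
clock: 14.38
eef_pos: [0.4802, -0.0578, 0.0378]
tcp_rot: [-1.279, 1.092, -1.083]
ft_force: [-0.9, -0.3, -2.0]
opening: 0.0438
t 14.38 pos [ 0.4802 -0.0578  0.0378] jaw -80.6 open 0.0438 f [-0.9 -0.3 -2. ] rows 1 D mm [ -0.2  -2.2 -22.8] q [-0.27  0.32  1.95  0.01  0.87  1.14]
[[2.3, 22.8, -0.5],[0.1, 0.5, -0.3]]
```

```bash
python3 -m inch '[[[0,10,0],[0.2,0,-0.3],1],[[0,6,0],[0,0,0],1],[[0,3,0],[0,0,0],1],[[0,0,0],[0,0,0],1]]'; python3 -c "
from plan import *
plan((.48,-.06,.015),aR-90)
"
```

```text
clock: 14.88
eef_pos: [0.4823, -0.0578, 0.0196]
tcp_rot: [-1.278, 1.081, -1.091]
ft_force: [-0.7, -0.2, -1.3]
opening: 0.044
t 14.88 pos [ 0.4823 -0.0578  0.0196] jaw -80.5 open 0.0440 f [-0.7 -0.2 -1.3] rows 1 D mm [-2.3 -2.2 -4.6] q [-0.26  0.34  1.98  0.    0.81  1.14]
[[1.8, 4.6, -2.7],[-0.4, 0.6, 0.1]]
```

```bash
python3 -m inch '[[[0,3,0],[-0.4,0,0],1],[[0,1.5,0],[0,0,0],1],[[0,0,0],[0,0,0],1]]'; python3 -c "
from plan import *
plan((.48,-.06,.014),aR-90)
"
```

```text
clock: 15.25
eef_pos: [0.4829, -0.0581, 0.0153]
tcp_rot: [-1.284, 1.085, -1.089]
ft_force: [-0.6, -0.2, -1.2]
opening: 0.0437
t 15.25 pos [ 0.4829 -0.0581  0.0153] jaw -80.6 open 0.0437 f [-0.6 -0.2 -1.2] rows 1 D mm [-2.9 -1.9 -1.3] q [-0.26  0.35  1.98 -0.    0.81  1.15]
[[1.4, 1.3, -3.1],[-0.1, 0.6, 0.1]]
```

```bash
python3 -m inch '[[[0,1,0],[0,0,0],1],[[0,1,0],[0,0,0],1],[[0,0,0],[0,0,0],1]]'
```

```text
clock: 15.62
eef_pos: [0.4831, -0.0581, 0.0142]
tcp_rot: [-1.283, 1.084, -1.09]
ft_force: [-0.8, -0.9, -0.6]
opening: 0.0437
```

```bash
python3 -m inch '[[[0,1,0],[0,0,0],1],[[0,0.5,0],[0,0,0],1]]'
```

```text
clock: 15.88
eef_pos: [0.4832, -0.0581, 0.014]
tcp_rot: [-1.283, 1.084, -1.09]
ft_force: [-1.2, -0.1, 4.0]
opening: 0.0437
```

```bash
python3 -m inch '[[[0,0,0],[0,0,0],0.3],[[0,0,0],[0,0,0],-0.3],[[0,0,0],[0,0,0],-0.5],[[0,-20,0],[0,0,0],-1],[[0,-40,0],[0,0,0],-1],[[0,-40,0],[0,0,0],-1],[[0,-20,0],[0,0,0],-1]]'; python3 -c "
from plan import *
plan((.4835,-.0581,.13),aR,wmax=10.2)
from plant import vision
for n in('top','side'):
    c=vision.read_camera(n)['color'][:,:,::-1]
    cv2.imwrite('pics/b_%s.png'%n,c)
"
```

```text
clock: 16.75
eef_pos: [0.482, -0.0577, 0.1347]
tcp_rot: [-1.285, 1.088, -1.087]
ft_force: [-0.4, 0.1, -0.1]
opening: 0.0939
t 16.75 pos [ 0.482  -0.0577  0.1347] jaw -80.6 open 0.0939 f [-0.4  0.1 -0.1] rows 9 D mm [ 1.5 -0.4 -4.7] q [-0.26  0.21  1.82 -0.    1.12  1.15]
[[0.1, 0.5, 0.2],[0.0, -9.9, -0.0]]
[[0.1, 0.5, 0.1],[0.0, -9.9, -0.0]]
[[0.1, 0.5, 0.1],[0.0, -9.9, -0.0]]
[[0.1, 0.5, 0.1],[0.0, -9.9, -0.0]]
[[0.2, 0.5, 0.1],[0.0, -9.9, -0.0]]
[[0.2, 0.5, 0.0],[0.0, -9.9, -0.0]]
[[0.2, 0.5, 0.0],[0.0, -9.9, -0.0]]
[[0.2, 0.5, -0.0],[0.0, -9.9, -0.0]]
[[0.2, 0.5, -0.0],[0.0, -9.9, -0.0]]
```

View pics/b_side.png

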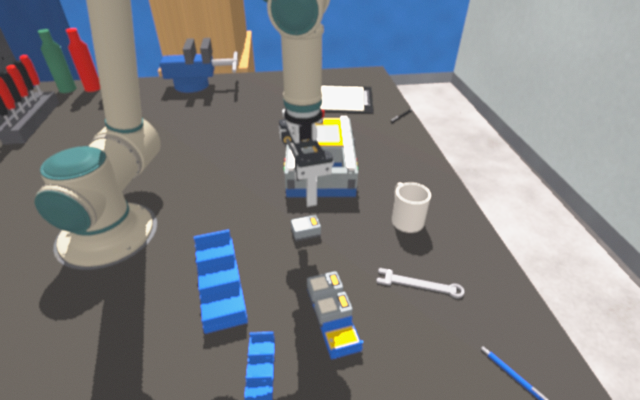

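```bash
python3 -m inch '[[[0,0,0],[0,-10,0],-1],[[0,0,0],[0,-10,0],-1],[[0,0,0],[0,-10,0],-1],[[0,0,0],[0,-10,0],-1],[[0,0,0],[0,-10,0],-1],[[0,0,0],[0,-10,0],-1],[[0,0,0],[0,-10,0],-1],[[0,0,0],[0,-10,0],-1]]'; python3 -c "
from plan import *
plan((.4832,-.0581,.08),9.4)
"
```

```text
clock: 17.85
eef_pos: [0.477, -0.0565, 0.1239]
tcp_rot: [-1.568, -0.016, 0.041]
ft_force: [0.2, -0.7, -0.5]
opening: 0.0939
t 17.85 pos [ 0.477  -0.0565  0.1239] jaw 2.1 open 0.0939 f [ 0.2 -0.7 -0.5] rows 1 D mm [  6.2  -1.6 -43.9] q [-0.26  0.22  1.83 -0.    1.11 -0.3 ]
[[6.8, 43.8, -2.0],[-0.2, -7.3, -0.9]]
```

```bash
python3 -m inch '[[[6.5,0,-2],[-0.2,-7.5,-0.9],-1],[[0,20,0],[0,0,0],-1],[[0,20,0],[0,0,0],-1],[[0,0,0],[0,0,0],-1]]'; python3 -c "
from plan import *
plan((.4832,-.0581,.017),9.4)
"
```

```text
clock: 18.35
eef_pos: [0.4808, -0.0575, 0.0776]
tcp_rot: [-1.564, -0.13, 0.141]
ft_force: [-0.5, -0.5, 1.2]
opening: 0.0936
t 18.35 pos [ 0.4808 -0.0575  0.0776] jaw 9.9 open 0.0936 f [-0.5 -0.5  1.2] rows 2 D mm [  2.4  -0.6 -60.6] q [-0.26  0.27  1.9   0.    0.98 -0.44]
[[1.3, 30.3, -0.6],[-0.1, 0.2, -0.2]]
[[1.3, 30.3, -0.5],[-0.1, 0.2, -0.2]]
```

```bash
python3 -m inch '[[[2,18,-0.5],[0,0.4,0],-1],[[0.5,18,0],[0,0,0],-1],[[0,14,0],[0,0,0],-1],[[0,5,0],[0,0,0],-1],[[0,0,0],[0,0,0],-1]]'; python3 -c "
from plan import *
plan((.4832,-.0581,.017),9.4)
"
```

```text
clock: 18.98
eef_pos: [0.4838, -0.0577, 0.0211]
tcp_rot: [-1.564, -0.125, 0.134]
ft_force: [-1.0, -0.4, -0.0]
opening: 0.0941
t 18.98 pos [ 0.4838 -0.0577  0.0211] jaw 9.5 open 0.0941 f [-1.  -0.4 -0. ] rows 1 D mm [-0.6 -0.4 -4.1] q [-0.26  0.35  1.96  0.    0.84 -0.43]
[[-0.7, 4.1, -0.3],[-0.2, 0.1, -0.3]]
```

```bash
python3 -m inch '[[[-0.5,3.5,0],[-0.2,0,-0.3],-0.7],[[0,0,0],[0,0,0],-0.3],[[0,0,0],[0,0,0],0.2],[[0,0,0],[0,0,0],1],[[0,0,0],[0,0,0],1],[[0,0,0],[0,0,0],1]]'; python3 -c "
from plan import *
plan((.4832,-.0581,.017),9.4)
"
```

```text
clock: 19.73
eef_pos: [0.484, -0.0579, 0.0186]
tcp_rot: [-1.568, -0.132, 0.128]
ft_force: [-0.2, 0.1, -1.1]
opening: 0.0633
t 19.73 pos [ 0.484  -0.0579  0.0186] jaw 9.5 open 0.0633 f [-0.2  0.1 -1.1] rows 1 D mm [-0.8 -0.2 -1.6] q [-0.26  0.35  1.97 -0.    0.82 -0.43]
[[-0.8, 1.6, -0.0],[0.1, 0.1, 0.1]]
```

```bash
python3 -m inch '[[[0,-10,0],[0,0,0],1],[[0,-20,0],[0,0,0],1],[[0,-30,0],[0,0,0],1],[[0,-30,0],[0,0,0],1],[[0,0,0],[0,0,0],1]]'; python3 -c "
from plan import *
plan((*K_((0,-54),0)[:2],.105),aR)
from plant import vision
c=vision.read_camera('top')['color'][:,:,::-1]; cv2.imwrite('pics/r_top.png',c)
"
```

```text
clock: 20.35
eef_pos: [0.4838, -0.0578, 0.1128]
tcp_rot: [-1.568, -0.132, 0.128]
ft_force: [0.0, -1.3, -1.4]
opening: 0.0636
t 20.35 pos [ 0.4838 -0.0578  0.1128] jaw 9.5 open 0.0636 f [ 0.  -1.3 -1.4] rows 6 D mm [  34.5 -297.9   -7.8] q [-0.26  0.23  1.85 -0.    1.06 -0.43]
[[-2.5, 1.4, -49.9],[0.0, 0.1, 0.0]]
[[-2.4, 1.4, -49.9],[0.0, 0.1, 0.0]]
[[-2.3, 1.3, -49.9],[0.0, 0.1, 0.0]]
[[-2.2, 1.3, -49.9],[0.0, 0.1, 0.0]]
[[-2.1, 1.3, -49.9],[0.0, 0.1, 0.0]]
[[-2.0, 1.3, -49.9],[0.0, 0.1, 0.0]]
```

```bash
python3 - <<'E'
from h import *
for cam,(x0,y0,w,h) in(('top',(375,190,80,45)),('side',(300,260,75,100))):
    im=cv2.imread(f'pics/{cam}0.png').astype(float)[y0:y0+h,x0:x0+w]
    b,g,r=im[...,0],im[...,1],im[...,2]
    m={'orange':((r>170)&(g>110)&(b<130)&(r-b>90)),'white':(im.min(2)>(190 if cam=='top' else 235))}
    for n,M in m.items():
        k,l,s,c=cv2.connectedComponentsWithStats(M.astype(np.uint8))
        for i in range(1,k):
            if s[i,4]>8:
                P=unproj(cam,c[i]+[x0,y0],.0445 if n=='white' or s[i,4]<100 else .0126); print(cam,n,s[i,4],(c[i]+[x0,y0]).round(2),P.round(4))
E
```

```text
top orange 166 [432.4 208.6] [ 0.5191 -0.3594  0.0126]
top orange 25 [413.8  203.68] [ 0.5302 -0.2998  0.0445]
top orange 28 [394.21 206.57] [ 0.5213 -0.2461  0.0445]
top white 122 [415.38 215.14] [ 0.4988 -0.3042  0.0445]
top white 119 [395.84 217.8 ] [ 0.4905 -0.2508  0.0445]
side orange 47 [333.94 279.62] [ 0.5206 -0.2476  0.0445]
side orange 62 [342.84 300.95] [ 0.5294 -0.3008  0.0445]
side orange 373 [341.65 336.57] [ 0.5189 -0.356   0.0126]
side white 276 [319.56 282.98] [ 0.4908 -0.2526  0.0445]
side white 304 [327.52 304.49] [ 0.4991 -0.3053  0.0445]
```

```bash
sed -i 's/RK=.*/RK=(.5099,-.3028,.158)/' plan.py; python3 -m inch '[[[-2,0,-45],[0,0,0],1],[[-2,0,-50],[0,0,0],1],[[-2,0,-50],[0,0,0],1],[[-2,0,-50],[0,0,0],1],[[-2,0,-50],[0,0,0],1],[[-2,0,-35],[0,0,0],1],[[0,0,0],[0,0,0],1]]'; python3 -c "
from plan import *
plan((*K_((0,-54),0)[:2],.08),aR)
"
```

```text
clock: 21.28
eef_pos: [0.5121, -0.3398, 0.0981]
tcp_rot: [-1.555, -0.12, 0.143]
ft_force: [-0.1, 0.7, -1.7]
opening: 0.0637
t 21.27 pos [ 0.5121 -0.3398  0.0981] jaw 9.6 open 0.0637 f [-0.1  0.7 -1.7] rows 1 D mm [  6.3 -16.3 -18.1] q [-0.7   0.43  1.58 -0.    1.15 -0.86]
[[3.8, 17.8, -17.4],[-0.8, 0.6, -0.8]]
```

```bash
python3 -m inch '[[[3.8,0,-16.5],[-0.8,0.6,-0.8],1],[[0,8,-0.5],[0,0,0],1],[[0,0,0],[0,0,0],1]]'; python3 -c "
from plan import *
plan((*K_((0,-54),0)[:2],.06),aR)
from plant import vision
for n in('top','side'):
    c=vision.read_camera(n)['color'][:,:,::-1]
    x,y=(370,160) if n=='top' else (275,235)
    cv2.imwrite('pics/p_%s.png'%n,cv2.resize(c[y:y+120,x:x+140],None,fx=5,fy=5,interpolation=cv2.INTER_CUBIC))
"
```

```text
clock: 21.65
eef_pos: [0.5173, -0.3534, 0.0864]
tcp_rot: [-1.563, -0.121, 0.126]
ft_force: [-0.0, 0.3, -1.8]
opening: 0.0636
t 21.65 pos [ 0.5173 -0.3534  0.0864] jaw 9.0 open 0.0636 f [-0.   0.3 -1.8] rows 1 D mm [  1.1  -2.8 -26.4] q [-0.71  0.45  1.58  0.    1.12 -0.87]
[[0.7, 26.4, -3.0],[-0.2, -0.0, -0.1]]
```

View pics/p_side.png

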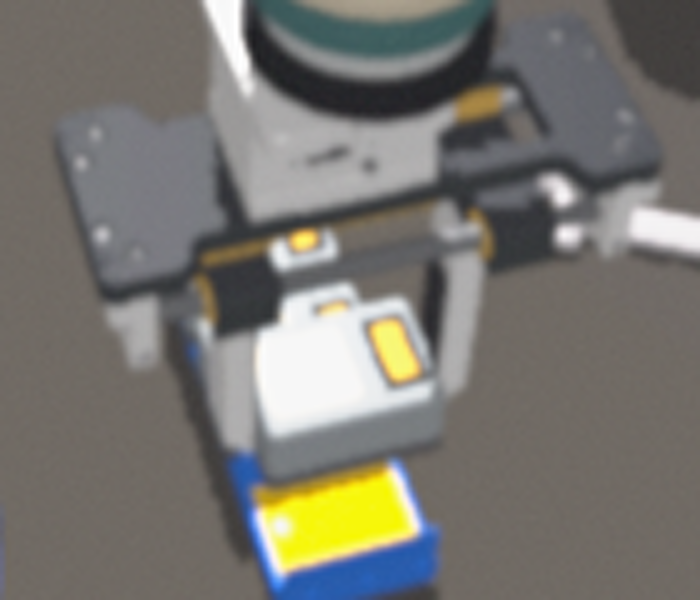

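View pics/p_top.png

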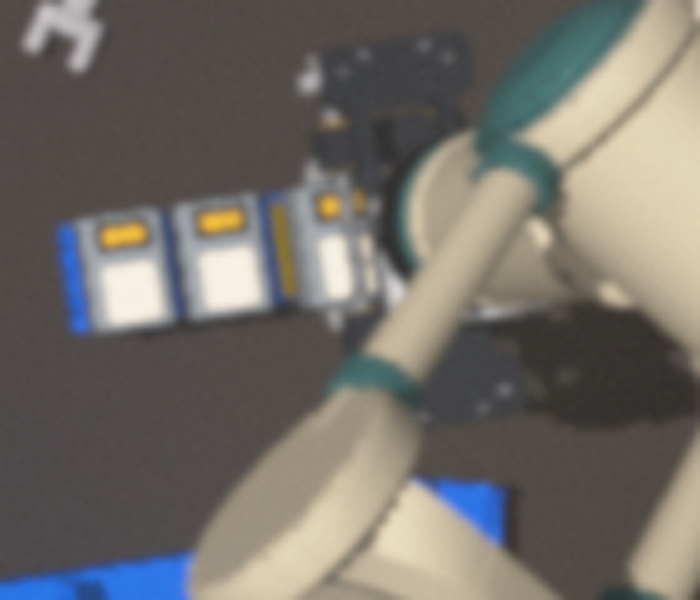

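```bash
python3 -c "
from plan import *
s=env.read_state();p=s['eef_pos'];x=Ro.from_rotvec(s['tcp_rot']).as_matrix()[:,0]
ps=(p[0],p[1],np.arctan2(x[1],x[0]))
for L in((-32,-22),(32,-22),(-32,22),(32,22)):
  for z in(.0998,.0678): print(L,z,((proj('side',world(ps,[L[0]/1e3,L[1]/1e3,z]))-(275,235)+.5)*5-.5).round(0), ((proj('top',world(ps,[L[0]/1e3,L[1]/1e3,z]))-(370,160)+.5)*5-.5).round(0))
"
```

```text
(-32, -22) 0.0998 [[273. 441.]] [[402. 295.]]
(-32, -22) 0.0678 [[271. 495.]] [[383. 296.]]
(32, -22) 0.0998 [[454. 395.]] [[383. 173.]]
(32, -22) 0.0678 [[446. 450.]] [[364. 178.]]
(-32, 22) 0.0998 [[235. 335.]] [[318. 307.]]
(-32, 22) 0.0678 [[234. 389.]] [[301. 307.]]
(32, 22) 0.0998 [[408. 293.]] [[298. 185.]]
(32, 22) 0.0678 [[402. 348.]] [[282. 189.]]
```

```bash
python3 -c "
from plan import *
from ov import *
from plant import vision
s=env.read_state();p=s['eef_pos'];x=Ro.from_rotvec(s['tcp_rot']).as_matrix()[:,0]
ps=(p[0],p[1],np.arctan2(x[1],x[0]));z=p[2]*1e3-18.6
sg=box(-32,32,-22,22,z,z+32)
for n,o in(('side',(305,280)),('top',(410,185))):
  im=vision.read_camera(n)['color'][:,:,::-1].copy()
  draw(im,n,ps,sg,10,*o,75,60 if n=='side' else 45,'pics/ov_%s.png'%n)
"
```

```text
(no output)
```

View pics/ov_side.png

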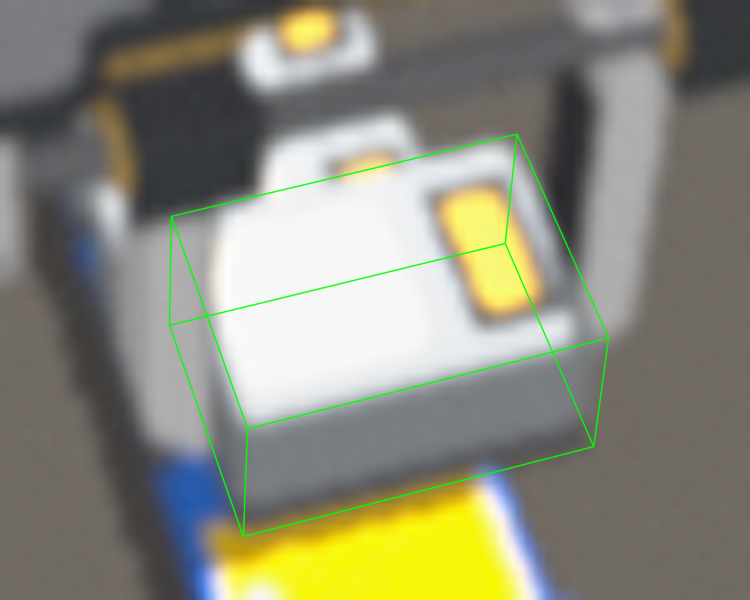

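View pics/ov_top.png

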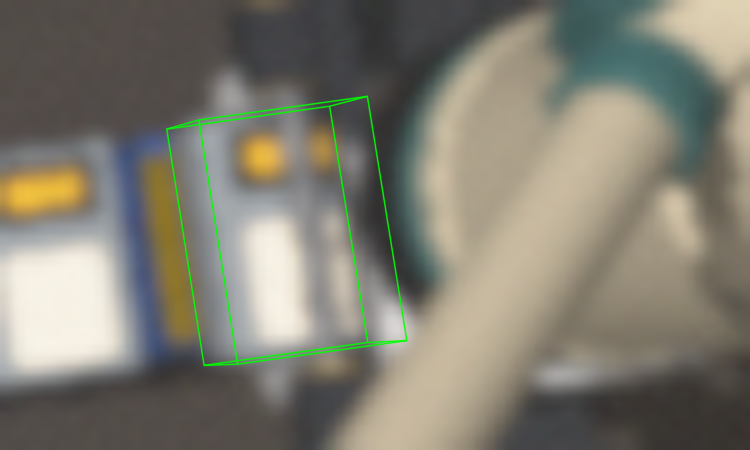

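The overlays match the held module to within about 2 px. It lines up with the slot, so I'll correct the last 3 mm and lower it.

```bash
python3 -m inch '[[[0.8,0,-3],[-0.2,0,-0.1],1],[[0,10,-0.3],[0,0,0],1],[[0,10,-0.3],[0,0,0],1],[[0,0,0],[0,0,0],1]]'; python3 -c "
from plan import *
plan((*K_((0,-54),0)[:2],.04),aR)
"
```

```text
clock: 22.35
eef_pos: [0.52, -0.3576, 0.0671]
tcp_rot: [-1.57, -0.126, 0.123]
ft_force: [0.0, -0.2, -1.0]
opening: 0.0636
t 22.35 pos [ 0.52   -0.3576  0.0671] jaw 9.1 open 0.0636 f [ 0.  -0.2 -1. ] rows 1 D mm [ -1.6   1.5 -27.1] q [-0.71  0.47  1.6  -0.    1.07 -0.87]
[[-1.4, 27.1, 1.8],[0.2, 0.0, 0.1]]
```

```bash
python3 -m inch '[[[-1.4,0,1.8],[0.2,0,0.1],1],[[0,8,0],[0,0,0],1],[[0,5,0],[0,0,0],1],[[0,0,0],[0,0,0],1]]'; python3 -c "
from plan import *
plan((*K_((0,-54),0)[:2],.04),aR)
"
```

```text
clock: 22.85
eef_pos: [0.5181, -0.356, 0.053]
tcp_rot: [-1.566, -0.124, 0.124]
ft_force: [-0.5, -0.1, -2.4]
opening: 0.0636
t 22.85 pos [ 0.5181 -0.356   0.053 ] jaw 9.1 open 0.0636 f [-0.5 -0.1 -2.4] rows 1 D mm [  0.3  -0.2 -13. ] q [-0.71  0.48  1.62  0.    1.05 -0.87]
[[0.2, 13.0, -0.2],[-0.1, 0.0, 0.0]]
```

```bash
python3 -c "
from ov import *
from plant import vision
c=vision.read_camera('side')['color'][:,:,::-1].copy(); cv2.imwrite('pics/d_side.png',cv2.resize(c[270:365,295:375],None,fx=6,fy=6,interpolation=cv2.INTER_CUBIC))
c=vision.read_camera('top')['color'][:,:,::-1].copy(); cv2.imwrite('pics/d_top.png',cv2.resize(c[190:235,375:455],None,fx=10,fy=10,interpolation=cv2.INTER_CUBIC))
"
```

```text
(no output)
```

View pics/d_side.png

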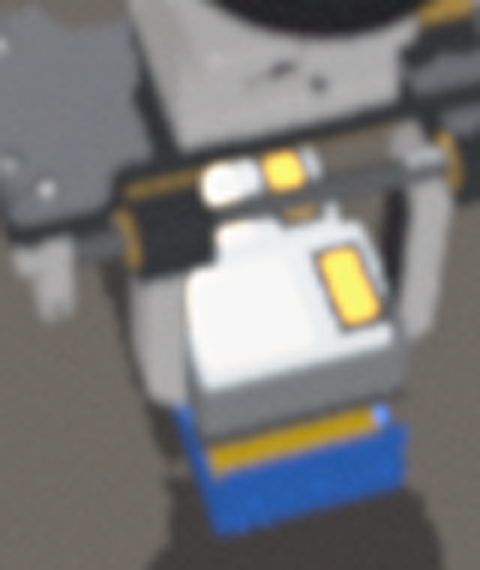

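View pics/d_top.png

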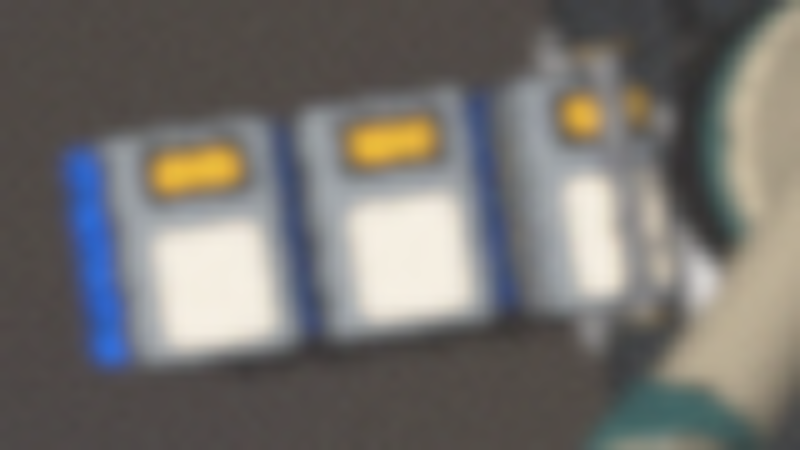

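The module is centred over the slot and parallel to its neighbours. I'll keep lowering it.

```bash
python3 -m inch '[[[0.2,6,-0.2],[0,0,0],1],[[0,5,0],[0,0,0],1],[[0,3,0],[0,0,0],1],[[0,0,0],[0,0,0],1]]'; python3 -c "
from plan import *
plan((*K_((0,-54),0)[:2],.0312),aR)
"
```

```text
clock: 23.45
eef_pos: [0.5188, -0.3565, 0.0387]
tcp_rot: [-1.567, -0.125, 0.124]
ft_force: [-0.3, 0.0, -1.7]
opening: 0.0636
t 23.45 pos [ 0.5188 -0.3565  0.0387] jaw 9.1 open 0.0636 f [-0.3  0.  -1.7] rows 1 D mm [-0.4  0.4 -7.5] q [-0.71  0.49  1.63  0.    1.02 -0.87]
[[-0.4, 7.5, 0.4],[-0.0, 0.0, 0.0]]
```

```bash
python3 -m inch '[[[-0.4,3,0.4],[0,0,0],1],[[0,2,0],[0,0,0],1],[[0,1.5,0],[0,0,0],1],[[0,0,0],[0,0,0],1]]'; python3 -m inch '[[[0,1,0],[0,0,0],1],[[0,0.5,0],[0,0,0],1]]'
```

```text
clock: 23.95
eef_pos: [0.5185, -0.3563, 0.0319]
tcp_rot: [-1.567, -0.125, 0.123]
ft_force: [-0.1, 0.4, -1.2]
opening: 0.0638
clock: 24.2
eef_pos: [0.5185, -0.3563, 0.0306]
tcp_rot: [-1.568, -0.125, 0.123]
ft_force: [-0.5, 0.2, -0.1]
opening: 0.0636
```

```bash
python3 -m inch '[[[0,0.8,0],[0,0,0],1],[[0,0,0],[0,0,0],1]]'; python3 -m inch '[[[0,0.8,0],[0,0,0],1],[[0,0,0],[0,0,0],1]]'
```

```text
clock: 24.45
eef_pos: [0.5187, -0.3564, 0.0307]
tcp_rot: [-1.568, -0.126, 0.123]
ft_force: [-0.7, 0.6, -2.3]
opening: 0.0638
clock: 24.7
eef_pos: [0.5187, -0.3565, 0.0306]
tcp_rot: [-1.569, -0.126, 0.123]
ft_force: [0.5, 0.3, -0.8]
opening: 0.0639
```

```bash
python3 -m inch '[[[0,1.5,0],[0,0,0],1],[[0,1,0],[0,0,0],1]]'
```

```text
clock: 24.95
eef_pos: [0.5188, -0.3565, 0.0306]
tcp_rot: [-1.569, -0.126, 0.122]
ft_force: [-2.0, 1.6, 5.8]
opening: 0.0641
```

Contact at 5.8 N with the bottom at tag height, so it is seated. Releasing.

```bash
python3 -m inch '[[[0,-0.4,0],[0,0,0],0.2],[[0,0,0],[0,0,0],-0.2],[[0,0,0],[0,0,0],-0.8],[[0,0,0],[0,0,0],-1],[[0,0,0],[0,0,0],-1]]'; python3 -m inch '[[[0,-20,0],[0,0,0],-1],[[0,-40,0],[0,0,0],-1],[[0,-50,0],[0,0,0],-1],[[0,-50,-30],[0,0,0],-1],[[0,0,-60],[0,0,0],-1],[[0,0,-60],[0,0,0],-1],[[0,0,-30],[0,0,0],-1],[[0,0,0],[0,0,0],-1]]'; python3 -c "
from ov import *
from plan import RK
from plant import vision
segs=quad(-32,32,-76,-32,44.6)+quad(-32,32,-22,22,44)+quad(-32,32,32,76,44)
c=vision.read_camera('side')['color'][:,:,::-1].copy(); cv2.imwrite('pics/f_full.png',c); draw(c,'side',RK,segs,6,295,260,80,98,'pics/f_side.png')
c=vision.read_camera('top')['color'][:,:,::-1].copy(); draw(c,'top',RK,segs,9,375,190,80,45,'pics/f_top.png'); cv2.imwrite('pics/f_tfull.png',c)
"
```

```text
clock: 25.58
eef_pos: [0.5192, -0.3568, 0.0301]
tcp_rot: [-1.569, -0.127, 0.122]
ft_force: [0.1, -0.5, 0.1]
opening: 0.0903
clock: 26.58
eef_pos: [0.5479, -0.5383, 0.1951]
tcp_rot: [-1.57, -0.128, 0.123]
ft_force: [0.1, 1.0, -1.3]
opening: 0.0939
```

View pics/f_side.png

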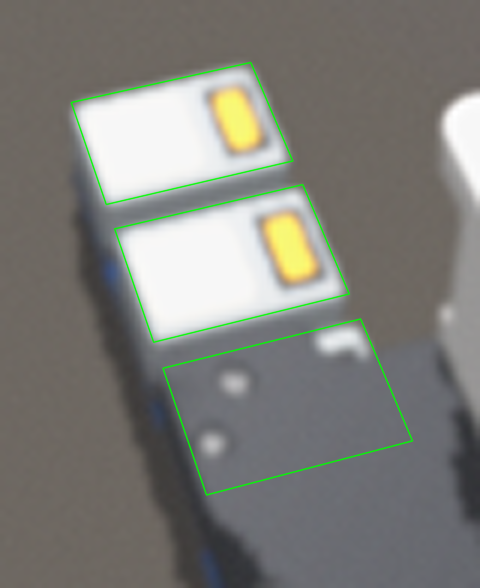

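View pics/f_top.png

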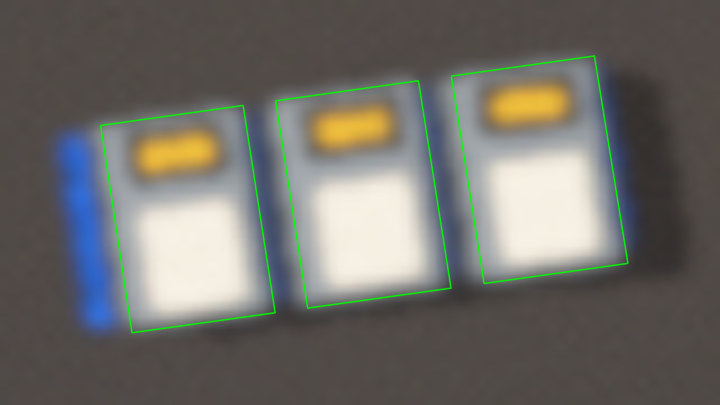

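View pics/f_full.png

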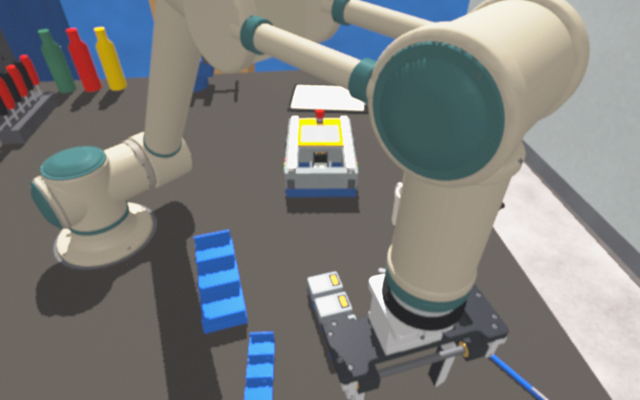

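View pics/f_tfull.png

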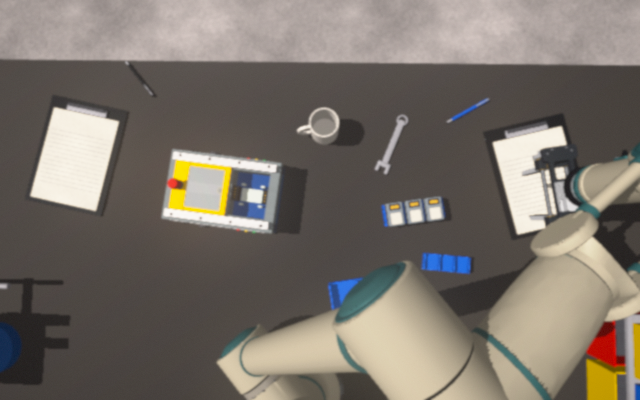

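The top view shows all three modules in line, with connectors at about (394,207), (414,204) and (433,202). The cover is open. The hand hides the side view, so I'll move it away and check again.

```bash
python3 -m inch '[[[-40,-40,-10],[0,0,0],-1],[[-50,-20,-10],[0,0,0],-1],[[-50,0,0],[0,0,0],-1],[[-50,0,0],[0,0,0],-1],[[-30,0,0],[0,0,0],-1],[[0,0,0],[0,0,0],-1]]'; python3 -c "
from ov import *
from plan import *
from plant import vision
segs=quad(-32,32,-76,-32,44.6)+quad(-32,32,-22,22,44)+quad(-32,32,32,76,44)
c=vision.read_camera('side')['color'][:,:,::-1].copy(); cv2.imwrite('pics/e_full.png',c); draw(c,'side',RK,segs,6,295,260,80,98,'pics/e_side.png')
q=lambda r,z:[((r*np.cos(a),114+r*np.sin(a),z),(r*np.cos(a+.4),114+r*np.sin(a+.4),z)) for a in np.arange(0,6.3,.4)]
draw(c,'side',TE,q(14,102)+q(14,127),8,275,95,95,70,'pics/e_kn.png')
"
```

```text
clock: 27.42
eef_pos: [0.3314, -0.5804, 0.2582]
tcp_rot: [-1.563, -0.138, 0.133]
ft_force: [-0.5, -0.6, -0.5]
opening: 0.0939
```

View pics/e_side.png

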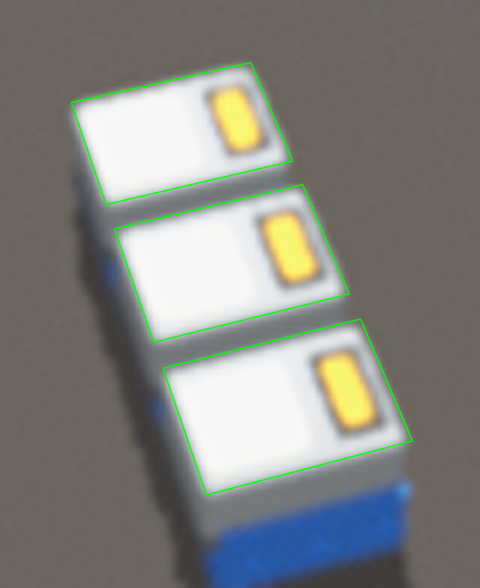

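View pics/e_kn.png

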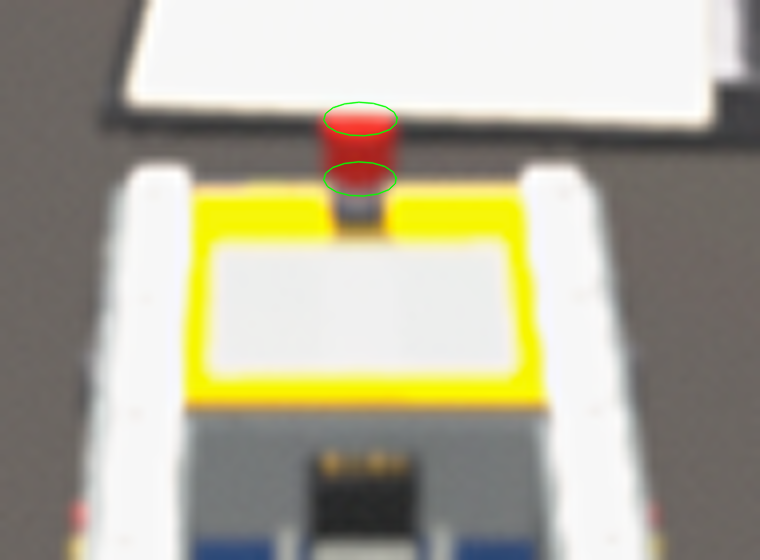

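The side view shows all three modules seated flat and in line with their outlines. The knob (360,150) matches its fully-down outline at the open hole. Handing in.

```bash
python3 -c "
from plant import env
s=env.read_state();print(s['clock'],s['qvel'].round(3));env.job_done()"
```

```text
27.475 [ 0.027  0.02  -0.027  0.01  -0.008  0.003]
the job is handed in; nothing more can be done
```

The job is done and was handed in at about 27.5 s of the 64 s allowed; the hand-in gives no verdict. I slid the cover open to its stop and let the plunger drop into the open hole. I then lifted the module out by its sides, set it flat on the bench and let go. I re-gripped it by its ends, lowered it onto the job tag until it touched (about 6 N), released it and moved the arm clear.

**Last checks:**
- **Module:** in both cameras it lies flat in the slot, in line with its neighbours to about 1–2 mm.
- **Cover and plunger:** the cover is fully open, and the knob matches its fully-down height at the open hole.
- **Other objects:** the other modules, the mug and the wrench show no movement.

**Disagreements:**
- The two cameras differed by about 1–2 mm on the rack's position, and by up to 1° on its angle in the first fit. I used values in between.
- While I was lowering the module, its bottom edge appeared about 2 px higher than expected. The final views show no such error.

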